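# Make up the brass hose elbow to its index stripe

### The arm

A 7-joint arm with a two-finger parallel gripper is mounted at the origin on a cart in front of the work surface, level with it; the furniture and walls round the work are solid. World frame = base frame: x ahead of the robot, y to its left, z up, the work surface at z = 0. Lengths are in mm, angles in rad, forces in N, time in s.
With the tool pointing down it reaches from about 400 to 875 mm from the base axis. Payload 4.4 kg.
Tool frame: the origin (TCP) lies on the centre line of the jaws, within the pads' length; the fingertips stand 25 mm ahead of it and the grasp point (between the pads) lies 6 mm ahead of it (ctrl.finger_overhang is the distance from the TCP to the fingertips, in mm); z points along the fingers, y is the line along which they close (so a half turn about z gives the same grasp; the last joint's range is limited). The gripper opens to 85 mm and grips with 20 to 120 N. Pads are 22 mm wide; open, the fingers measure 114 mm over their backs; the gripper's body (76 mm by 85 mm) begins 54 mm behind the grasp point. The pads swing forward as they close: fully open they stand 13 mm farther back than shut.
Start: joints at [-1.206, 0.628, 0.038, 1.517, -0.027, 0.996, -0.02], TCP at [271.418, 590.635, 256.313] pointing down, gripper open.
Joint ranges: [-3.06, 3.06], [-0.37, 2.12], [-1.25, 1.32], [0.18, 2.47], [-1.1, 4.24], [0.23, 1.98], [-2.94, 2.94]. Speed limits (rad/s): [2.57, 2.57, 3.14, 3.14, 3.14, 3.14, 3.14].

### API

Orientations are given as [roll, pitch, yaw] about the fixed x, y, z axes, in that order (R = Rz(yaw) Ry(pitch) Rx(roll)).
In Python, from cell import ctrl gives the robot as it stands. The module is installed in compiled form; this text tells all that it offers.
- The arm moves only by the tool play_rows, never from a script. Its argument "targets" is a list of rows, each a list of 5 numbers: the closure, from 0 (fully open) to 1 (shut), then the shift along the tool's x, y, z in cm, then the turn about the tool's z in degrees. In form: [[gripper, dx, dy, dz, spin], ...]. A call has 1 to 10 rows; each row is the pose to reach, as a shift and turn from the pose commanded when the call began, along the tool's axes at that moment; what a row does not reach only later rows make up. A row lasts 1/10 s, in which the tool goes at most 50 mm and 8.59 degrees, less where a joint would pass 70% of its speed; a pose out of reach is approached as far as the arm can. A call with a gripper value outside its range is refused whole. The fingers move at their own pace and stop on an object; the grip force is fixed at half the most. Time passes only in rows, so rows that repeat a pose let the fingers close. It gives the time, the measured TCP pose, the force, the opening and the grip force at its end, in the units of the state.
- ctrl.read_state(): the state, without advancing time (a new reading comes with each control period).
- ctrl.get_image(name): name is "scene" or "top"; returns (picture, depth): 384x512x3 uint8, red, green, blue; 384x512 float32, mm along the optical axis (not along the pixel's ray), 0 where there is no reading.
- ctrl.calibration(name): a dict with "vfov" (degrees; the focal length in pixels is half the picture's height over the tangent of half this angle, whatever the lens; pixels are square), "cx", "cy" (the principal point, pixels), "extrinsics" (4x4, takes a point from camera to world coordinates). Camera axes: x right, y down, z forward; pixel columns grow to the right and rows downward; lengths in mm; the calibration is good to about 2 mm. A picture is of the moment at which its call begins. calibration takes no time and is no camera call.
- ctrl.finish_job(): hands the job in; it is judged then, once.
Trained networks look in the newest picture that a camera, given by its name, has taken for a name from the list of things; names that differ only in an ending like _2 or _b are one class to them, and where a whole thing is asked for, a point or a joint stands for the part that bears it (a point fixed in the world has none). Each returns a list of dicts, best first, with "confidence" (0 to 1); they miss things now and then, are a little off and sometimes report something else, mostly with a low value. They report only what shows in the picture. A call takes as long as a camera call.
- ctrl.search_frame(camera, name): "bbox" ([left, top, right, bottom] in pixels, round what is visible of it).
- ctrl.trace(camera, name): "pixels" (384x512 bool, what is visible of it) and "bbox" ([left, top, right, bottom] in pixels, round what is visible of it).
The state is a dict: "clock": time; "qpos": joint angles; "qd": joint speeds; "tau": joint torques, N m; "eef_pos": TCP position; "tool_rot": TCP orientation; "force": force on the tool from outside, world axes, zero at the start; "torque": the same for the moment, N m; "width": finger opening in mm; "gripper_force": force on a finger pad.
Only numpy, scipy, OpenCV 4.12 (cv2) and the standard library are available. Lean on these libraries where they do the work, as an engineer would, in place of code of your own. Each camera call takes 0.05 s, during which the arm holds its last target. There are 200 camera calls.

### The job

Two pipe elbows stand in sockets held in two small vices. Screw the brass one, with the hose barb, further in (clockwise seen from above) against its rising stiffness until its outlet points straight along the yellow stripe on its own vice, without running past it, as a taper thread must not be overtightened. Leave the silver-grey elbow as it is.

Things in the scene. Friction and masses are not known exactly. Their poses are not given: they have to be found in the camera images.
- brass_elbow_center (a point): centre of the brass elbow's body, on its vertical screw axis, 83 mm above the table. Body 30x26x30 mm (own x,y,z): grip from above on its two upright flats, which face own +y and -y. x axis points out of the level barbed outlet (23 mm thick, end 58 mm from the axis). Below: hexagon socket, 35 mm wide, top at 58 mm, in a fixed dark vice, jaws 45 mm high, nothing higher. It only turns, never sinks.
- brass_elbow (a joint): turn of the brass elbow about the vertical, rad: 0 = outlet straight along its vice's yellow stripe, negative = short of it, grows when screwed clockwise seen from above. Starts between -1.3 and -0.9: one grasp does it. Torque rises steadily from about 0.07 to 0.16 N m at the stripe; hard stop at +0.5. It stays where it is left.
- brass_stripe (a point): middle of the yellow stripe (42 x 8 mm, flat, 15 mm above the table) on the base of the vice that holds the brass elbow; it runs straight away from the elbow's axis, its middle 61 mm from it. Its x axis points outward along the stripe: the direction wanted for the outlet.
- steel_elbow_center (a point): centre of the body of the other, silver-grey elbow (plain round collar at the outlet, no barbs), same height and body size, in a second vice of the same kind; already made up, to be left as it is. Its x axis points out of its outlet (end 54 mm from the axis). It turns when pushed.
- steel_elbow (a joint): turn of the silver-grey elbow, rad: 0 = along the stripe of its own vice; it starts within 0.05 of that

How it is judged:
By the outcome, as a careful person would: the job done as asked, in the order asked, and still so for the second after the job is handed in, with the robot touching nothing.
It also fails if it takes over 32 s, if anything falls off the work surface, if the arm or the gripper's body presses on something with over 40 N, if the wrist force passes 120 N, or if a joint passes its speed limit or range.

## Working session

There is one attempt and no reset: what is moved stays moved. The work goes in short steps, Python scripts to look and compute and a tool call to move; the robot and the scene stay as the last step left them, time stands still between calls to the robot, and variables do not carry over. Pictures are saved under pics/ and viewed, at most 10 in all, crops included, and the job is handed in when it is done.

Besides the shell and the picture viewer there is one more tool, called after ">>>" in YAML: its name, and indented under it one key for each argument. play_rows: Moves the arm, as the interface text tells. Its arguments: {"type":"object","properties":{"targets":{"type":"array"}},"required":["targets"]}

```bash
mkdir -p pics; cat > h.py <<'E'
import numpy as np, cv2
from cell import ctrl
def world(cam, depth, mask=None):
    c=ctrl.calibration(cam); f=192/np.tan(np.radians(c['vfov'])/2)
    v,u=np.mgrid[0:384,0:512]
    P=np.stack([(u-c['cx'])/f*depth,(v-c['cy'])/f*depth,depth,np.ones_like(depth)],-1)
    W=(P@np.array(c['extrinsics']).T)[...,:3]
    return W
E
python3 - <<'E'
from h import *
s=ctrl.read_state(); print({k:np.round(v,3) for k,v in s.items()})
ims=[]
for cam in('top','scene'):
    im,d=ctrl.get_image(cam); ims.append(im); W=world(cam,d); np.savez(f'{cam}0.npz',im=im,d=d,W=W)
    for n in('brass_elbow','steel_elbow','brass_stripe'):
        for r in ctrl.trace(cam,n)[:2]:
            m=r['pixels']&(d>0); print(cam,n,round(r['confidence'],2),np.round(r['bbox']),m.sum(),np.round(np.median(W[m],0)) if m.any() else '')
cv2.imwrite('pics/a.png',cv2.resize(np.vstack(ims)[...,::-1],(400,600)))
cv2.imwrite('pics/top.png',cv2.cvtColor(ims[0],4)); cv2.imwrite('pics/scene.png',cv2.cvtColor(ims[1],4))
E
```

```text
{'clock': np.float64(0.0), 'qpos': array([-1.206,  0.629,  0.038,  1.518, -0.027,  0.996, -0.02 ]), 'qd': array([ 0.001,  0.002, -0.001, -0.001,  0.001, -0.001, -0.   ]), 'tau': array([ 0.0000e+00, -5.6340e+01,  1.2260e+00, -1.9344e+01,  1.1000e-02,
        1.1000e-02,  0.0000e+00]), 'eef_pos': array([271.122, 590.1  , 255.396]), 'tool_rot': array([-3.14 , -0.   ,  2.711]), 'force': array([-0.222, -0.508, -0.552]), 'torque': array([ 0.017, -0.03 , -0.004]), 'gripper_force': np.float64(0.0), 'width': np.float64(85.172)}
top brass_elbow 0.52 [299. 215. 332. 228.] 328 [422. -42.  93.]
top steel_elbow 0.52 [198. 152. 218. 175.] 268 [561. 213.  93.]
top brass_stripe 0.8 [296. 185. 352. 248.] 2329 [432. -55.  15.]
scene brass_elbow 0.96 [295. 189. 324. 205.] 356 [416. -38.  89.]
scene steel_elbow 0.81 [176. 200. 193. 230.] 360 [544. 227.  91.]
scene brass_stripe 0.71 [273. 191. 346. 246.] 2152 [413. -32.  26.]
```

```bash
python3 - <<'E'
from h import *
a=np.load('top0.npz');b=np.load('scene0.npz')
A=cv2.resize(a['im'][165:265,270:370],(400,400),interpolation=2);B=cv2.resize(a['im'][120:220,160:260],(400,400),interpolation=2)
cv2.imwrite('pics/crop.png',np.hstack([A,B])[...,::-1])
E
```

```text
(no output)
```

View pics/top.png

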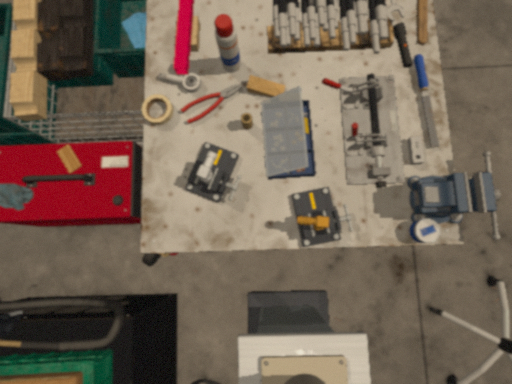

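View pics/scene.png

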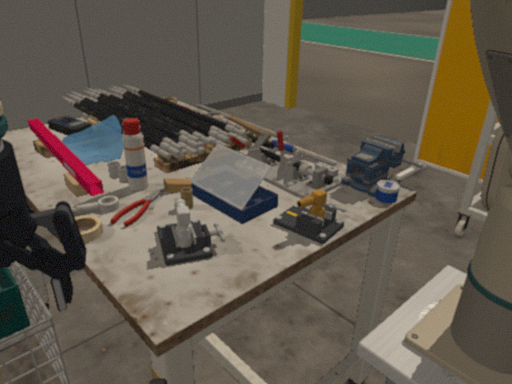

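```bash
sleep 1
```

```text
(no output)
```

View pics/crop.png

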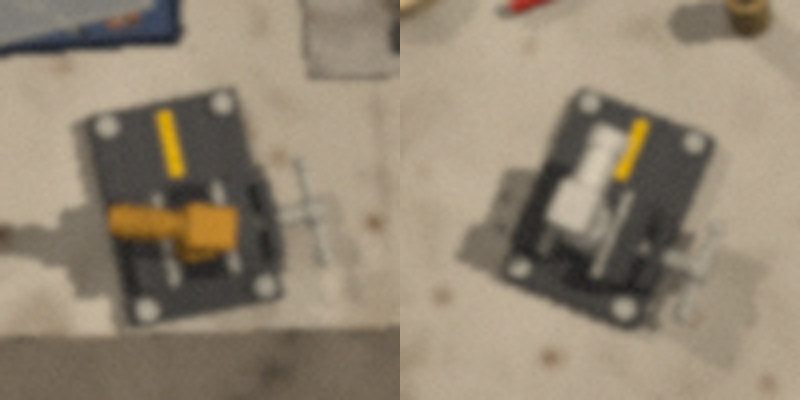

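The top view shows the brass elbow at about (320,221) with its outlet to the left, and its stripe going up from about (313,201). The steel elbow is at about (206,172), well away from it.

```bash
cat >> h.py <<'E'
def ray_plane(cam,u,v,z):
    c=ctrl.calibration(cam); f=192/np.tan(np.radians(c['vfov'])/2); T=np.array(c['extrinsics'])
    d=np.stack([(u-c['cx'])/f,(v-c['cy'])/f,np.ones(len(u))],-1)@T[:3,:3].T
    return T[:3,3]+d*((z-T[2,3])/d[:,2])[:,None]
def masks(im):
    hsv=cv2.cvtColor(im,cv2.COLOR_RGB2HSV).astype(int); H,S,V=hsv[...,0],hsv[...,1],hsv[...,2]
    o=(S>140)&(V>110)
    return o&(H<21), o&(H>=22)&(H<32)
def lin(p):
    c=p.mean(0); w,v=np.linalg.eigh(np.cov((p-c).T)); return c,v[:,-1],np.sqrt(w)
E
python3 - <<'E'
from h import *
for cam,(r,c) in dict(top=((180,250),(285,345)),scene=((180,245),(270,350))).items():
    a=np.load(cam+'0.npz'); im,W=a['im'],a['W']
    R=np.zeros((384,512),bool); R[r[0]:r[1],c[0]:c[1]]=1
    br,ye=[m&R for m in masks(im)]
    print(cam,'camera',np.round(np.array(ctrl.calibration(cam)['extrinsics'])[:3,3]), br.sum(),ye.sum())
    v,u=np.nonzero(ye); p=ray_plane(cam,u,v,15)[:,:2]; c0,d,s=lin(p); print('stripe',c0,d,np.degrees(np.arctan2(d[1],d[0])),s*3.46)
    v,u=np.nonzero(br); q=W[br]; 
    k=(q[:,2]>94); print('body top',k.sum(), q[k].mean(0), q[k].min(0),q[k].max(0))
    if cam=='top':
        p=ray_plane(cam,u,v,83)[:,:2]; c1,d,s=lin(p); print('elbow',c1,d,np.degrees(np.arctan2(d[1],d[0])),p.min(0),p.max(0),s)
        pt=ray_plane(cam,u,v,98)[:,:2]
        # body rect: points at the right end
        t=(p-c1)@d; 
        for lo in range(-40,45,5): 
            w=(t>=lo)&(t<lo+5); n=(p[w]-c1)@[-d[1],d[0]]; print(lo,w.sum(),np.round(np.ptp(n) if w.any() else 0), np.round(q[w][:,2].mean() if w.any() else 0))
        print(np.array([u.min(),u.max(),v.min(),v.max()]))
E
```

```text
top camera [364.  71. 915.] 286 47
stripe [480.20414818 -45.06170746] [-0.99090698 -0.13454869] -172.26747650529973 [ 7.9041545  40.51433904]
body top 137 [420.02186429 -52.04994176 102.91863727] [363.56170712 -69.31502036  94.00553616] [432.80854253  71.37864497 914.70876561]
elbow [424.67267681 -38.74532374] [0.1919344  0.98140776] 78.93430483645837 [405.44145581 -71.33576642] [491.97830566   1.88916904] [11.36605044 21.29800538]
-40 0 0 0
-35 14 21.0 96.0
-30 24 24.0 97.0
-25 24 27.0 95.0
-20 27 27.0 96.0
-15 25 26.0 96.0
-10 24 24.0 96.0
-5 15 17.0 92.0
0 15 51.0 85.0
5 18 63.0 83.0
10 17 70.0 81.0
15 18 75.0 78.0
20 16 66.0 137.0
25 17 17.0 88.0
30 16 17.0 90.0
35 12 14.0 90.0
40 4 7.0 65.0
[297 328 192 228]
scene camera [-93. 620. 526.] 148 21
stripe [485.86767509 -42.26264253] [-0.98889223 -0.14863432] -171.45220804043217 [ 9.97753652 28.33676445]
body top 69 [416.75147301 -45.90856668  97.62902482] [406.07584725 -62.55946745  94.02697725] [427.98045657  -5.00819587 100.30112818]
```

```bash
cat >> h.py <<'E'
def elbow(im,W,vmin=205,C=np.array([419.7,-52.7]),full=False):
    br,_=masks(im); hgt=W[...,2]
    k=br&(hgt>70)&(hgt<105)&(np.hypot(W[...,0]-C[0],W[...,1]-C[1])<75)
    v,u=np.nonzero(k); p=ray_plane('top',u,v,88)[:,:2]
    c,d,s=lin(p); far=p[np.hypot(*(p-C).T)>22]
    if (far.mean(0)-C)@d<0: d=-d
    # barb part midline
    f=far.mean(0)-C
    return c,np.degrees(np.arctan2(d[1],d[0])),far.mean(0),np.degrees(np.arctan2(f[1],f[0])),len(p)
E
python3 - <<'E'
from h import *
for i in range(3):
    im,d=ctrl.get_image('top'); W=world('top',d); print(*elbow(im,W))
    _,ye=masks(im); ye[:185]=0;ye[212:]=0;ye[:,:300]=0;ye[:,330:]=0
    v,u=np.nonzero(ye); c,dd,s=lin(ray_plane('top',u,v,15)[:,:2]); dd*=np.sign(dd[0]); print(c,np.degrees(np.arctan2(dd[1],dd[0])),c-61*dd)
br,_=masks(im); k=br&(W[...,2]>94)&(W[...,2]<105)
v,u=np.nonzero(k); p=ray_plane('top',u,v,98)[:,:2]; p=p[(p[:,1]<-37)&(p[:,1]>-80)&(p[:,0]<450)]
print(cv2.minAreaRect(p.astype(np.float32)),p.mean(0))
s=ctrl.read_state();print(s['clock'],s['eef_pos'],s['tool_rot'])
E
```

```text
[422.62616837 -38.03785314] 82.20307686853941 [425.80340653 -14.64334691] 80.88867079091177 275
[479.75860745 -45.6521155 ] 9.208499224429847 [419.54474266 -55.41380015]
[422.60909212 -38.28345119] 82.3687953234499 [425.75974481 -14.75783177] 80.92592319277844 275
[480.4581251  -44.91203445] 9.48491790464111 [420.29205529 -54.96410111]
[422.64310855 -38.29368475] 82.09589668206866 [425.872198   -14.74147324] 80.76432351779748 275
[479.11972642 -45.795981  ] 9.645352992891894 [418.98203944 -56.01648027]
((419.75396728515625, -53.119102478027344), (29.91402244567871, 25.291112899780273), 86.19451141357422) [419.76346307 -54.95659688]
0.55 [271.41455228 590.60524943 256.28974641] [-3.14153770e+00 -4.74450386e-05  2.71076693e+00]
```

```bash
python3 - <<'E'
from h import *
a=np.load('top0.npz'); im,W,d=a['im'],a['W'],a['d']
near=np.hypot(W[...,0]-432,W[...,1]+55)<85
dark=(im.max(-1)<90)&near&(d>0)&(W[...,2]>6)&(W[...,2]<22)
dark=cv2.morphologyEx((near&(W[...,2]>8)&(W[...,2]<120)&(d>0)).astype(np.uint8),cv2.MORPH_OPEN,np.ones((7,7)))
v,u=np.nonzero(dark); p=ray_plane('top',u,v,15)[:,:2]; print(cv2.minAreaRect(p.astype(np.float32)))
# stripe as colour-weighted second moments
sub=im.astype(float); w=np.clip(sub[...,:2].min(-1)-sub[...,2]-25,0,None); m=np.zeros_like(w); m[188:212,304:322]=w[188:212,304:322]
v,u=np.nonzero(m>0); p=ray_plane('top',u,v,15)[:,:2]; ww=m[v,u]; print(len(u))
c=np.average(p,axis=0,weights=ww); e,V=np.linalg.eigh(np.cov(p.T,aweights=ww)); x=V[:,-1]*np.sign(V[0,-1]); print(c,np.degrees(np.arctan2(x[1],x[0])),np.sqrt(e*12))
c=ctrl.calibration('top'); print(np.round(c['extrinsics'],3))
# straight side edges of the base plate: dark-light transitions per row
for r in range(196,240,4): print(r,''.join('%4d'%x for x in im[r,286:346:2].max(-1)))
# moves: tool axes
yaw=155.317; t=np.radians(yaw); R=np.array([[np.cos(t),np.sin(t),0],[np.sin(t),-np.cos(t),0],[0,0,-1]])
p0=np.array([271.4,590.6,256.3])
for g in [(400,400,256),(430,150,256),(420,-54,256),(420,-54,200)]: print(g,np.round(R.T@(np.array(g)-p0)/10,2))
E
```

```text
((440.456787109375, -56.564964294433594), (138.9056396484375, 110.37347412109375), 9.359731674194336)
100
[480.32047286 -45.23770047] 9.175674885109775 [10.24565407 41.92679493]
[[-3.10000e-02 -9.85000e-01  1.68000e-01  3.63562e+02]
 [-9.99000e-01  3.80000e-02  3.50000e-02  7.13790e+01]
 [-4.10000e-02 -1.67000e-01 -9.85000e-01  9.14709e+02]
 [ 0.00000e+00  0.00000e+00  0.00000e+00  1.00000e+00]]
196  180 145 114  83 136 173 155  94  76  78  74  99 188 198 105  74  77  76  77  75  72  76  96 148 168 178 178 175 176 178
200  188 164 122  87  73  80  80  76  79  74  74  79 146 213 149  77  74  76  77  74  72  74  82 130 166 175 178 173 179 178
204  191 174 128 102  71  78  76  72  78  75  74  71 102 196 192  99  76  77  73  76  73  76  73 103 152 165 159 155 162 157
208  192 186 137 112  83  74  74  78  77  74  76  74  81 149 184 110  75  76  77  75  71  70  73  76  87 137 175 177 171 151
212  193 192 168 123  98  70  73  78  74  71  77  82  74  57  52  49  53  51  89 137  89  73  72  47  57  80 148 176 179 171
216  175 171 147 128 116  84 109 125 120 113 113 126 122  72  69  99 147 151
[... 153 characters left out ...]
  70  78 127 148 145
224  122 124 123 118 118 108  73  77  83  87  96  96 116 113 105 133 181 189 187 189 191 150  81  71  61  43  73 106 148 156
228  123 117 116 118 117 111  80  48  39  47  48  44  71  87  79  92 109 106 112  84  97 121  72  68  66  45  60  93 149 160
232  153 118 116 118 119 120 110  58  42  61  70  70  70 114 105  54  42  40  41  45  61 109  88  62  70  74  77 114 152 166
236  182 148 116 125 122 123 119  80  44  52  68  72  65  91  93  68  63  62  68  68  63  67  63  68 128 158 134 128 170 174
(400, 400, 256) [-19.64 -11.95   0.03]
(430, 150, 256) [-3.281e+01 -3.341e+01  3.000e-02]
(420, -54, 256) [-4.042e+01 -5.236e+01  3.000e-02]
(420, -54, 200) [-40.42 -52.36   5.63]
```

>>> play_rows:
  targets:
    - [0,-4.5,-3,0,8]
    - [0,-9.5,-6,0,16]
    - [0,-14.5,-9,0,24]
    - [0,-19.5,-12,0,32]
    - [0,-21.5,-16.5,0,40]
    - [0,-24,-21,0,48]
    - [0,-27,-25,0,56]
    - [0,-30,-29,0,64]
    - [0,-33,-33,0,72]
    - [0,-35,-37.5,0,74]

```text
clock: 1.55
eef_pos: [432.3, 126.9, 256.7]
tool_rot: [3.139, -0.001, 1.416]
force: [0.5, -0.4, -0.3]
width: 85.5
gripper_force: 0.0
```

```bash
cat > go.py <<'E'
import sys
from h import *
s=ctrl.read_state(); p0=s['eef_pos']; t=s['tool_rot'][2]
R=np.array([[np.cos(t),np.sin(t),0],[np.sin(t),-np.cos(t),0],[0,0,-1]])
print(s['clock'],np.round(p0,1),np.degrees(s['tool_rot']).round(2),s['width'],s['gripper_force'],np.round(s['force'],1),np.round(s['torque'],3),np.round(s['qpos'],2))
for z in (200,140,90): print(z,np.round(R.T@(np.array([420,-54.3,z])-p0)/10,2))
E
python3 go.py
```

```text
1.55 [432.3 126.9 256.7] [ 1.7988e+02 -4.0000e-02  8.1120e+01] 85.48775495602631 0.0 [ 0.5 -0.4 -0.3] [-0.006 -0.033  0.044] [-0.67  0.37  0.43  2.06 -0.22  0.75 -0.25]
200 [-18.09   1.59   5.67]
140 [-18.09   1.59  11.67]
90 [-18.09   1.59  16.67]
```

>>> play_rows:
  targets:
    - [0,-4,0.3,0,0]
    - [0,-8,0.6,0,0]
    - [0,-12,0.9,2,0]
    - [0,-15.8,1.1,5,0]
    - [0,-15.8,1.1,8,0]
    - [0,-15.8,1.1,8,0]
    - [0,-15.8,1.1,8,0]
    - [0,-15.8,1.1,8,0]

```text
clock: 2.35
eef_pos: [419.3, -28.4, 177.4]
tool_rot: [3.139, -0.001, 1.421]
force: [0.6, -0.1, 0.2]
width: 85.8
gripper_force: 0.0
```

```bash
python3 go.py; python3 - <<'E'
from h import *
im,d=ctrl.get_image('scene'); im2,_=ctrl.get_image('top')
A=cv2.resize(im[100:260,230:400],(400,400),interpolation=2);B=cv2.resize(im2[150:260,265:375],(400,400),interpolation=2)
cv2.imwrite('pics/s1.png',np.hstack([A,B])[...,::-1])
E
```

```text
2.35 [419.3 -28.4 177.4] [ 1.7988e+02 -4.0000e-02  8.1430e+01] 85.7512035878278 0.0 [ 0.6 -0.1  0.2] [ 0.017 -0.002  0.006] [-0.25  0.47  0.36  2.22 -0.34  0.5   0.21]
200 [-2.55  0.45 -2.26]
140 [-2.55  0.45  3.74]
90 [-2.55  0.45  8.74]
```

View pics/s1.png

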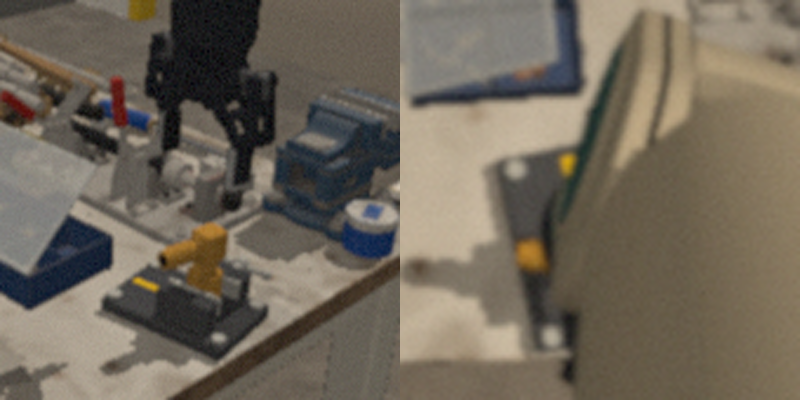

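The scene crop shows the open jaws above the brass elbow, which hasn't moved. The arm hides it in the top view.

>>> play_rows:
  targets:
    - [0,-2.5,0.45,0,0]
    - [0,-2.5,0.45,2,0]
    - [0,-2.5,0.45,4,0]
    - [0,-2.5,0.45,6,0]
    - [0,-2.5,0.45,7.5,0]
    - [0,-2.5,0.45,8.7,0]
    - [0,-2.5,0.45,8.7,0]
    - [0,-2.5,0.45,8.7,0]
    - [0,-2.5,0.45,8.7,0]

```text
clock: 3.35
eef_pos: [419.7, -54.4, 90.2]
tool_rot: [3.14, -0.0, 1.42]
force: [0.3, 0.4, -1.0]
width: 85.3
gripper_force: 0.0
```

```bash
python3 go.py
```

```text
3.35 [419.7 -54.4  90.2] [ 1.799e+02 -1.000e-02  8.136e+01] 85.34649275149707 0.0 [ 0.3  0.4 -1. ] [-0.029 -0.037 -0.025] [-0.07  0.65  0.19  2.27 -0.46  0.26  0.38]
200 [  0.02   0.03 -10.98]
140 [ 0.02  0.03 -4.98]
90 [0.02 0.03 0.02]
```

>>> play_rows:
  targets:
    - [0.3,0,0,0,0]
    - [0.5,0,0,0,0]
    - [0.7,0,0,0,0]
    - [1,0,0,0,0]
    - [1,0,0,0,0]
    - [1,0,0,0,0]
    - [1,0,0,0,0]
    - [1,0,0,0,0]

```text
clock: 4.15
eef_pos: [420.5, -55.1, 89.8]
tool_rot: [3.138, 0.0, 1.419]
force: [1.0, -0.4, 5.2]
width: 25.4
gripper_force: 59.5
```

```bash
python3 go.py
```

```text
4.15 [420.5 -55.1  89.8] [1.798e+02 2.000e-02 8.131e+01] 25.432302857902503 59.546849727630615 [ 1.  -0.4  5.2] [-0.186 -0.396  0.042] [-0.07  0.65  0.19  2.27 -0.46  0.25  0.38]
200 [  0.07  -0.07 -11.02]
140 [ 0.07 -0.07 -5.02]
90 [ 0.07 -0.07 -0.02]
```

>>> play_rows:
  targets:
    - [1,0,0,0,5]
    - [1,0,0,0,11]
    - [1,0,0,0,17]
    - [1,0,0,0,23]
    - [1,0,0,0,29]
    - [1,0,0,0,35]
    - [1,0,0,0,40]
    - [1,0,0,0,44]
    - [1,0,0,0,45]
    - [1,0,0,0,45]

```text
clock: 5.15
eef_pos: [419.4, -54.5, 89.8]
tool_rot: [3.141, -0.001, 0.633]
force: [-0.1, 0.9, 8.4]
width: 25.0
gripper_force: 60.1
```

```bash
python3 go.py
```

```text
5.15 [419.4 -54.5  89.8] [ 1.7997e+02 -7.0000e-02  3.6290e+01] 24.98199243246431 60.11909365653992 [-0.1  0.9  8.4] [-0.059 -0.07  -0.044] [-0.18  0.67  0.36  2.28 -0.78  0.31 -0.08]
200 [  0.06   0.02 -11.02]
140 [ 0.06  0.02 -5.02]
90 [ 0.06  0.02 -0.02]
```

>>> play_rows:
  targets:
    - [1,0,0,0,6]
    - [1,0,0,0,12]
    - [1,0,0,0,17]
    - [1,0,0,0,21]
    - [1,0,0,0,23]
    - [1,0,0,0,23]
    - [1,0,0,0,23]

```text
clock: 5.85
eef_pos: [419.1, -53.9, 89.8]
tool_rot: [-3.14, -0.001, 0.233]
force: [-0.3, 2.4, 9.3]
width: 25.4
gripper_force: 60.4
```

```bash
python3 go.py; python3 - <<'E'
from h import *
im,d=ctrl.get_image('scene'); im2,d2=ctrl.get_image('top')
A=cv2.resize(im[160:260,260:360],(400,400),interpolation=2);B=cv2.resize(im2[165:265,270:370],(400,400),interpolation=2)
cv2.imwrite('pics/s2.png',np.hstack([A,B])[...,::-1])
E
```

```text
5.85 [419.1 -53.9  89.8] [-1.7992e+02 -6.0000e-02  1.3330e+01] 25.44764028926389 60.3974586725235 [-0.3  2.4  9.3] [ 0.133  0.086 -0.029] [-0.25  0.69  0.46  2.28 -0.92  0.36 -0.33]
200 [  0.07   0.06 -11.02]
140 [ 0.07  0.06 -5.02]
90 [ 0.07  0.06 -0.02]
```

View pics/s2.png

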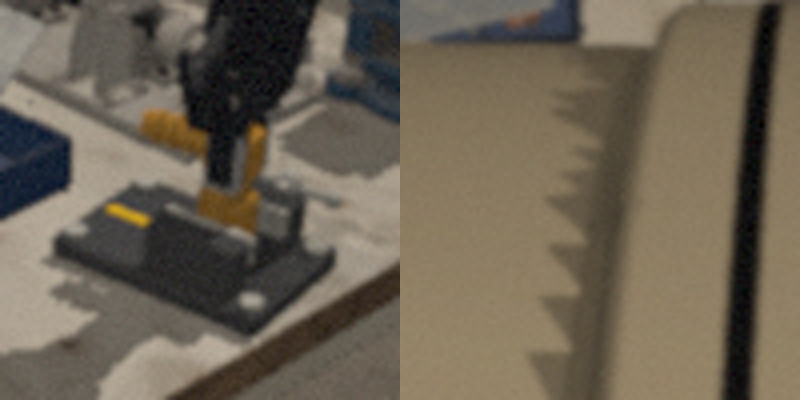

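The elbow has turned with the jaws and now points almost along the stripe. I'll make the last small turn, then let go, rise and check.

>>> play_rows:
  targets:
    - [1,0,0,0,2]
    - [1,0,0,0,3.5]
    - [1,0,0,0,3.5]
    - [1,0,0,0,3.5]
    - [0.6,0,0,0,3.5]
    - [0,0,0,0,3.5]
    - [0,0,0,0,3.5]
    - [0,0,0,0,3.5]
    - [0,0,0,0,3.5]

```text
clock: 6.85
eef_pos: [418.8, -54.7, 89.2]
tool_rot: [3.142, 0.0, 0.171]
force: [0.5, 0.9, 0.4]
width: 85.5
gripper_force: 0.0
```

```bash
python3 go.py
```

```text
6.85 [418.8 -54.7  89.2] [1.80e+02 2.00e-02 9.81e+00] 85.54475163201464 0.0 [0.5 0.9 0.4] [-0.014 -0.008  0.007] [-0.26  0.7   0.48  2.28 -0.94  0.37 -0.37]
200 [  0.12  -0.02 -11.08]
140 [ 0.12 -0.02 -5.08]
90 [ 0.12 -0.02 -0.08]
```

>>> play_rows:
  targets:
    - [0,0,0,-2,0]
    - [0,0,0,-5,0]
    - [0,0,0,-9,0]
    - [0,0,0,-13,0]
    - [0,0,-2,-15,0]
    - [0,0,-6,-16,0]
    - [0,0,-10,-16,0]
    - [0,0,-14,-16,0]
    - [0,0,-18,-16,0]
    - [0,0,-22,-16,0]

```text
clock: 7.85
eef_pos: [380.7, 163.8, 249.4]
tool_rot: [-3.141, -0.0, 0.171]
force: [0.2, 0.4, 0.6]
width: 85.5
gripper_force: 0.0
```

>>> play_rows:
  targets:
    - [0,0,-4,0,0]
    - [0,0,-8,0,0]
    - [0,0,-12,0,0]
    - [0,0,-16,0,0]
    - [0,0,-20,0,0]
    - [0,0,-20,0,0]

```text
clock: 8.45
eef_pos: [345.2, 365.0, 248.3]
tool_rot: [-3.14, 0.0, 0.181]
force: [0.0, -0.7, -0.7]
width: 85.5
gripper_force: 0.0
```

```bash
python3 go.py; python3 - <<'E'
from h import *
for i in range(3):
    im,d=ctrl.get_image('top'); W=world('top',d); 
    try: print(*elbow(im,W,C=np.array([420,-54.3])))
    except Exception as e: print(e)
im2,_=ctrl.get_image('scene')
A=cv2.resize(im2[160:260,260:360],(400,400),interpolation=2);B=cv2.resize(im[165:265,270:370],(400,400),interpolation=2)
np.savez('top2.npz',im=im,d=d,W=W)
cv2.imwrite('pics/s3.png',np.hstack([A,B])[...,::-1])
E
```

```text
8.45 [345.2 365.  248.3] [-1.7993e+02  2.0000e-02  1.0360e+01] 85.5422475923657 0.0 [ 0.  -0.7 -0.7] [-0.01  -0.048  0.02 ] [-1.49  0.61  0.97  1.95 -0.63  0.93 -1.59]
200 [-0.18 42.59  4.83]
140 [-0.18 42.59 10.83]
90 [-0.18 42.59 15.83]
[437.08442452 -52.84889117] 10.196280563350872 [459.35275382 -48.78191261] 7.982035964348725 280
[437.04286705 -52.58916443] 10.589304492471344 [459.33085358 -48.3245827 ] 8.638712559058197 284
[437.07608228 -52.80225454] 10.331729711165162 [459.0427392 -48.7026444] 8.158606791436831 282
```

View pics/s3.png

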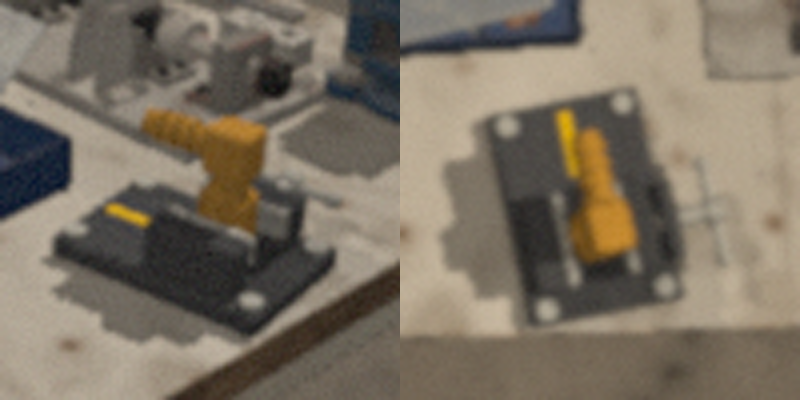

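The crop at (310,195) to (322,225) shows the barbed outlet parallel to the stripe. It measures about 10° against 9.3° for the stripe, so it hasn't run past. The arm is clear, so I'm handing in.

```bash
python3 -c "
from cell import ctrl
print(ctrl.finish_job())"
```

```text
the job is handed in; nothing more can be done
None
```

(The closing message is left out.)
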